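Build up two cellar pipe stands for clamping

TASK

Build up the two upright pipe stands ready for clamping. On the wide stand put, from the bottom up, the large sealing ring, the sight glass and the large end cap; on the narrow stand put the small sealing ring and then the small end cap, every piece lying flat and centred on the stand's flange, and let go of. Set the sight glass down gently, without dropping it or tipping it over, and leave the two bungs and the tasting glass where they stand.

Things in the scene. Friction and masses are not known exactly. Their poses are not given: they have to be found in the camera images.
- stand_wide: fixed bench stand: square dark steel foot 110 x 110 x 12 mm, upright steel pipe ending in a flat round flange 64 mm across, 8 mm thick, top face 60 mm above the table (the black bore, 44 mm, is only a look: the face is flat); a hose tail sticks out 77 mm along its +x, below 50 mm height. Origin: on the pipe axis at table level; z up. The wider of the two stands.
- stand_narrow: fixed bench stand: square dark steel foot 110 x 110 x 12 mm, upright steel pipe ending in a flat round flange 50 mm across, 8 mm thick, top face 60 mm above the table (the black bore, 30 mm, is only a look: the face is flat); a hose tail sticks out 77 mm along its +x, below 50 mm height. Origin: on the pipe axis at table level; z up. The narrower of the two stands.
- seal_wide: flat white plastic sealing ring, 64 mm outside, 48 mm hole, 8 mm thick, lying on the table; rigid, about 30 g. Origin: centre of its underside; z up. The larger ring.
- seal_narrow: flat white plastic sealing ring, 50 mm outside, 34 mm hole, 8 mm thick, lying on the table; rigid, about 20 g. Origin: centre of its underside; z up. The smaller ring.
- sight_glass: sight glass standing upright: a glass cylinder 48 mm across between two stainless flanges, each 64 mm across and 8 mm thick, with four thin rods around it; 60 mm tall in all, both ends flat and alike (the black disc on its top is only the look of the bore), about 350 g. Origin: centre of its underside; z up.
- cap_wide: stainless blank end cap lying flange down: round flange 64 mm across and 8 mm thick with a smaller round boss 40 mm across and 8 mm high on top of its middle (16 mm in all), about 150 g. Origin: centre of its underside; z up. The larger cap.
- cap_narrow: stainless blank end cap lying flange down: round flange 50 mm across and 8 mm thick with a smaller round boss 26 mm across and 8 mm high on top of its middle (16 mm in all), about 100 g. Origin: centre of its underside; z up. The smaller cap.
- bung_a: cream-coloured barrel bung, a cone standing on its small end: 44 mm across below, 58 mm above, 42 mm tall, loose; not part of the job. Origin: centre of its underside.
- bung_b: a second bung, the same as the first, loose; not part of the job. Origin: centre of its underside.
- tasting_glass: stemmed tasting glass standing loose near the right side of the table, 64 mm across, 150 mm tall; not part of the job. Origin: centre of its foot's underside.

How it is judged (in metres and radians):
At the end, for the whole second after the job is handed in: On the wide stand: large ring (underside 60 mm above the table), sight glass (68 mm), large cap (128 mm); on the narrow stand: small ring (60 mm), small cap (68 mm). Each within 8 mm of its stand's axis, within 4 mm of that height, level within 0.08 rad and at rest (below 0.02 m/s) (horizontal distance between each of seal_wide, sight_glass, cap_wide and stand_wide below 0.008 m and z of seal_wide in the frame of stand_wide between 0.056 and 0.064 m and angle between each of seal_wide, sight_glass, cap_wide, seal_narrow, cap_narrow's own z axis and vertical below 0.08 rad and linear speed of each of seal_wide, sight_glass, cap_wide, seal_narrow, cap_narrow below 0.02 m/s and z of sight_glass in the frame of stand_wide between 0.064 and 0.072 m and z of cap_wide in the frame of stand_wide between 0.124 and 0.132 m and horizontal distance between each of seal_narrow, cap_narrow and stand_narrow below 0.008 m and z of seal_narrow in the frame of stand_narrow between 0.056 and 0.064 m and z of cap_narrow in the frame of stand_narrow between 0.064 and 0.072 m); the robot touches nothing.
It fails at once if the sight glass is dropped (falls free, faster than 0.6 m/s, i.e. from more than about 2 cm) (linear speed of sight_glass above 0.6 m/s and contact force between sight_glass and the fingers below 0.05 N).
It fails at once if the sight glass is tipped over (more than 0.6 rad) (angle between sight_glass's own z axis and vertical above 0.6 rad).
It fails at once if a bung or the tasting glass is moved more than 30 mm from its place (distance of any of bung_a, bung_b, tasting_glass from where it was at the start of the episode above 0.03 m).
It also fails if it takes over 144 s, if anything falls off the work surface, if the arm or the gripper's body presses on something with over 40 N, if the wrist force passes 120 N, or if a joint passes its speed limit or range.

ROBOT

A 6-joint arm with a two-finger parallel gripper is mounted at the origin on the work surface. World frame = base frame: x ahead of the robot, y to its left, z up, the work surface at z = 0. Lengths are in mm, angles in rad, forces in N, time in s.
With the tool pointing down it reaches from about 275 to 750 mm from the base axis. Payload 10.2 kg.
Tool frame: the origin (TCP) lies on the centre line of the jaws, within the pads' length; the fingertips stand 19 mm ahead of it and the grasp point (between the pads) is the TCP; z points along the fingers, y is the line along which they close (so a half turn about z gives the same grasp; the last joint's range is limited). The gripper opens to 85 mm and grips with 20 to 120 N. Pads are 22 mm wide; open, the fingers measure 114 mm over their backs; the gripper's body (76 mm by 85 mm) begins 54 mm behind the grasp point. The pads swing forward as they close: fully open they stand 13 mm farther back than shut.
Start: joints at [-0.223, 0.313, 1.498, -0, 1.331, -0.223], TCP at [525.006, -0.014, 250.294] pointing down, gripper open.
Joint ranges: [-2.94, 2.94], [-0.97, 2.17], [0.19, 2.56], [-1.23, 4.37], [0.02, 3.11], [-2.88, 2.88]. Speed limits (rad/s): [2.39, 2.39, 3.01, 3.14, 3.14, 3.14].

INTERFACE

Orientations are given as a unit quaternion [w, x, y, z].
In Python, from rig import sense, capture, finish_job, regions_of, mark_of gives the robot as it stands.
- The arm moves only by the tool jog_arm, never from a script. Its argument "series" is text: rows parted by semicolons, each of 7 numbers parted by spaces: the shift along the tool's x, y, z in units of 0.4 m (1.0 is 0.4 m), then the turn, a rotation vector about the tool's x, y, z in units of pi/2 rad (1.0 is pi/2 rad), then the opening, from -1 (shut) to 1 (fully open). A call has 1 to 20 rows; each row is the pose to reach, as a shift and turn from the pose commanded when the call began, along the tool's axes at that moment; what a row does not reach only later rows make up. A row lasts 1/8 s, in which the tool goes at most 62.5 mm and 10.7 degrees, less where a joint would pass 70% of its speed; a pose out of reach is approached as far as the arm can. A call with a number of a shift or a turn outside -1 to 1 is refused whole. A call with a gripper value outside its range is refused whole. The fingers move at their own pace and stop on an object; "grip_force" is the grip in N (left out, the last holds). Time passes only in rows, so rows that repeat a pose let the fingers close. It gives the time, the measured TCP pose, the force, the opening and the grip force at its end, in the units of the state.
- sense(): the state, without advancing time (a new reading comes with each control period).
- capture(name): name is "scene" or "side" or "wrist"; returns a dict with "img" (480x640x3 uint8, red, green, blue), "intrinsics" (3x3 intrinsics, pixels), "dist_coeffs" ([k1, k2, p1, p2, k3] as OpenCV has them; the pictures are not rectified), "R" (3x3) and "t" (3): a world point X has camera coordinates R X + t. Camera axes: x right, y down, z forward; pixel columns grow to the right and rows downward; lengths in mm; the calibration is good to about 2 mm. A picture is of the moment at which its call begins. There is no depth.
- finish_job(): hands the job in; it is judged then, once.
Trained networks look in a picture, given as the dict that the camera call returned (one of the last four; its "shot" number tells which), for a name from the list of things; names that differ only in an ending like _2 or _b are one class to them, and where a whole thing is asked for, a point or a joint stands for the part that bears it (a point fixed in the world has none). Each returns a list of dicts, best first, with "confidence" (0 to 1); they miss things now and then, are a little off and sometimes report something else, mostly with a low value. They report only what shows in the picture. A call takes as long as a camera call.
- regions_of(label, picture): "region" (480x640 bool, what is visible of it) and "point" ([row, column] in pixels, amid what is visible of it).
- mark_of(label, picture): "point" ([row, column] in pixels: a listed point, or the origin of a listed thing).
The state is a dict: "time_s": time; "joints": joint angles; "dq": joint speeds; "tau": joint torques, N m; "eef_pos": TCP position; "ee_rot": TCP orientation; "force": force on the tool from outside, world axes, zero at the start; "wrist_torque": the same for the moment, N m; "grip_width": opening from 0.0 (shut) to 1.0 (fully open); "grip_force": force on a finger pad.
Only numpy, scipy, OpenCV 4.12 (cv2) and the standard library are available. Lean on these libraries where they do the work, as an engineer would, in place of code of your own. Each camera call takes 0.05 s, during which the arm holds its last target. There are 200 camera calls.

## Working session

There is one attempt and no reset: what is moved stays moved. The work goes in short steps, Python scripts to look and compute and a tool call to move; the robot and the scene stay as the last step left them, time stands still between calls to the robot, and variables do not carry over. Pictures are saved under pics/ and viewed, at most 14 in all, crops included, and the job is handed in when it is done.

Besides the shell and the picture viewer there is one more tool, called after "Request:" by a JSON object that holds its "fn" and its "kwargs", one argument or row to a line. jog_arm: Moves the arm, as the interface text tells. Shifts and turns lie within -1 to 1; 1 stands for 0.4 m of shift or pi/2 rad of turn. Its arguments: {"type":"object","properties":{"series":{"type":"string"},"grip_force":{"type":"number"}},"required":["series"]}

```bash
mkdir -p pics; ls; cat > h.py <<'E'
import numpy as np, cv2
from rig import *
def ray(pic,rc):
    K=np.array(pic["intrinsics"],float);d=np.array(pic["dist_coeffs"],float)
    p=cv2.undistortPoints(np.array([[[rc[1],rc[0]]]],float),K,d)[0,0]
    R=np.array(pic["R"],float);t=np.array(pic["t"],float)
    return -R.T@t, R.T@np.array([p[0],p[1],1])
def at_z(pic,rc,z):
    c,v=ray(pic,rc); return c+v*(z-c[2])/v[2]
def proj(pic,X):
    R=np.array(pic["R"],float)
    return cv2.projectPoints(np.array(X,float).reshape(-1,3),cv2.Rodrigues(R)[0],np.array(pic["t"],float),np.array(pic["intrinsics"],float),np.array(pic["dist_coeffs"],float))[0].reshape(-1,2)
def save(pic,n): cv2.imwrite(f"pics/{n}.png",pic["img"][:,:,::-1])
N=["stand_wide","stand_narrow","seal_wide","seal_narrow","sight_glass","cap_wide","cap_narrow","bung_a","tasting_glass"]
E
python3 - <<'E'
from h import *
s=sense();print(s["eef_pos"],s["ee_rot"],s["grip_width"],s["time_s"])
for c in ["scene","side","wrist"]:
    p=capture(c);save(p,c+"0")
    print(c,(-np.array(p["R"]).T@np.array(p["t"])).round())
    for n in N:
        print(n,[(np.round(m["point"],1).tolist(),round(m["confidence"],2),at_z(p,m["point"],0)[:2].round(1).tolist()) for m in mark_of(n,p)[:3]])
E
```

```text
pics
[5.24757137e+02 2.43721893e-02 2.49705623e+02] [-5.81204256e-04  7.07132473e-01  7.07080757e-01 -3.60994608e-04] 0.9953091942638019 0.0
scene [1366. -246.  727.]
stand_wide [([285.5, 300.5], 0.64, [629.1, -148.6])]
stand_narrow [([282.2, 428.0], 0.75, [662.2, 139.2])]
seal_wide [([238.5, 288.3], 0.45, [456.6, -155.7])]
seal_narrow [([247.0, 226.5], 0.67, [467.3, -310.6]), ([279.8, 430.0], 0.16, [655.4, 146.5])]
sight_glass [([214.3, 466.9], 0.7, [424.2, 337.7])]
cap_wide [([247.3, 226.7], 0.38, [468.5, -310.1])]
cap_narrow []
bung_a [([232.8, 351.9], 0.97, [457.6, 9.3]), ([226.7, 398.7], 0.76, [450.5, 136.9])]
tasting_glass [([243.7, 131.7], 0.6, [419.2, -541.6])]
side [ 107.  915. 1121.]
stand_wide [([244.1, 287.7], 0.77, [628.3, -147.6]), ([209.7, 330.7], 0.32, [568.3, -329.3])]
stand_narrow [([318.5, 228.9], 0.82, [657.6, 149.3])]
seal_wide [([257.6, 345.0], 0.61, [461.1, -154.2]), ([179.2, 396.1], 0.28, [427.3, -543.2])]
seal_narrow [([222.2, 358.3], 0.62, [473.7, -305.2])]
sight_glass [([409.5, 279.3], 0.66, [437.4, 336.6])]
cap_wide [([208.0, 332.1], 0.62, [567.1, -338.1])]
cap_narrow [([383.4, 217.9], 0.9, [593.5, 326.5]), ([409.2, 280.0], 0.3, [436.3, 335.3])]
bung_a [([341.5, 305.7], 0.95, [453.6, 145.8]), ([298.9, 326.0], 0.83, [456.4, 3.1])]
tasting_glass [([179.2, 398.4], 0.51, [420.5, -545.8])]
wrist [525.  71. 374.]
stand_wide [([331.0, 410.6], 0.96, [625.3, -142.0]), ([44.8, 241.9], 0.5, [455.4, 144.3])]
stand_narrow [([49.0, 473.0], 0.76, [664.2, 142.5])]
seal_wide []
seal_narrow []
sight_glass []
cap_wide []
cap_narrow [([193.6, 244.8], 0.18, [451.9, 9.1])]
bung_a [([196.0, 243.1], 0.79, [450.1, 6.8]), ([48.5, 243.6], 0.68, [456.8, 141.2])]
tasting_glass []
```

View pics/scene0.png

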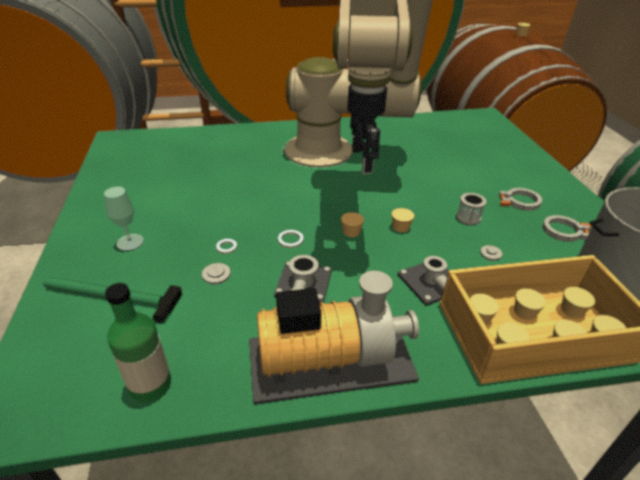

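View pics/side0.png

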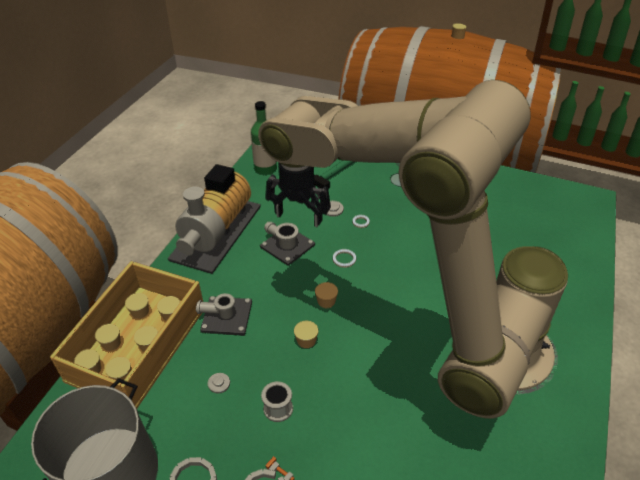

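View pics/wrist0.png

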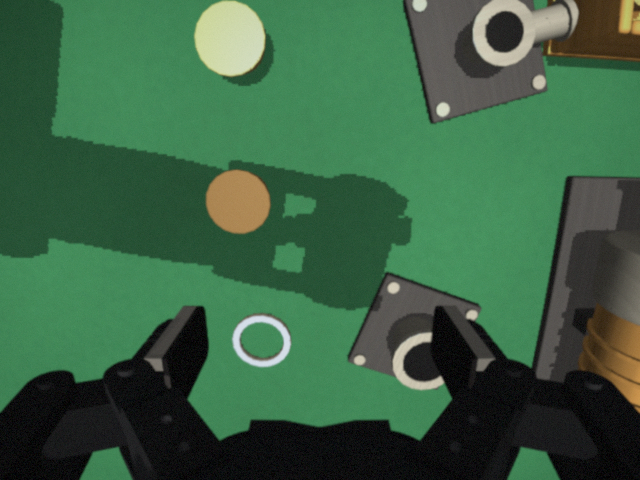

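The views show both stands in front (wide at about (303,268) in the scene view, narrow at about (433,265)). The rings are at (290,238) and (227,245), caps at (215,272) and (490,252), the sight glass at (472,208) and the bungs at (352,224) and (402,220). Next I'll move the wrist camera over the right-hand group.

Request:
{"fn": "jog_arm", "kwargs": {
  "series": "-0.85 0 0 0 0 0 1;-0.85 0 0 0 0 0 1;-0.85 0 0 0 0 0 1;-0.85 0 0 0 0 0 1;-0.85 0 0 0 0 0 1;-0.85 0 0 0 0 0 1;-0.85 0 0 0 0 0 1;-0.85 0 0 0 0 0 1;-0.85 0 0 0 0 0 1"
}}

```text
time_s: 2.62
eef_pos: [525.3, -338.8, 250.6]
ee_rot: [0.0, 0.707, 0.708, 0.0]
force: [-0.6, -0.4, -1.1]
grip_width: 1.005
grip_force: 0.0
```

```bash
cat > look.py <<'E'
from h import *
import sys
p=capture("wrist");save(p,sys.argv[1])
Z=dict(stand_wide=60,stand_narrow=60,seal_wide=8,seal_narrow=8,sight_glass=60,cap_wide=8,cap_narrow=8,bung_a=42)
s=sense();print(s["eef_pos"].round(1),s["ee_rot"].round(4),s["time_s"],s["force"].round(1))
for n in sys.argv[2:]:
    print(n,"mark",[(np.round(m["point"],1).tolist(),round(m["confidence"],2),at_z(p,m["point"],0)[:2].round(1).tolist()) for m in mark_of(n,p)[:2]])
    for r in regions_of(n,p)[:2]:
        c,_=cv2.findContours(r["region"].astype(np.uint8),cv2.RETR_EXTERNAL,cv2.CHAIN_APPROX_NONE)
        c=max(c,key=len); e=cv2.fitEllipse(c)
        print("   reg",round(r["confidence"],2),np.round(e[0],1),np.round(e[1],1),"bbox",cv2.boundingRect(c),"xy@top",at_z(p,(e[0][1],e[0][0]),Z[n])[:2].round(1))
E
python3 look.py A stand_wide seal_wide seal_narrow cap_wide
```

```text
[ 525.3 -339.   250.6] [2.000e-04 7.066e-01 7.076e-01 0.000e+00] 2.675 [0.5 0.3 0.3]
stand_wide mark []
   reg 0.83 [448.9  23.7] [ 63.8 176.2] bbox (355, 0, 184, 66) xy@top [ 622.3 -190.1]
   reg 0.18 [359.6 199.7] [64.9 65.2] bbox (327, 167, 66, 66) xy@top [ 558.7 -324.8]
seal_wide mark []
   reg 0.84 [246.5   3.4] [47.4 61.9] bbox (211, 0, 72, 30) xy@top [ 462.2 -162.4]
seal_narrow mark [([170.0, 262.7], 0.77, [470.7, -306.9])]
   reg 0.76 [258.9 173.8] [51.4 53.2] bbox (233, 148, 53, 53) xy@top [ 468.2 -309.6]
   reg 0.48 [448.7  23.7] [ 63.7 177. ] bbox (354, 0, 185, 66) xy@top [ 638.1 -177.4]
cap_wide mark [([195.4, 361.1], 0.79, [566.4, -331.4])]
   reg 0.83 [359.9 199.6] [64.4 65.2] bbox (328, 167, 65, 66) xy@top [ 564.5 -334.2]
```

View pics/A.png

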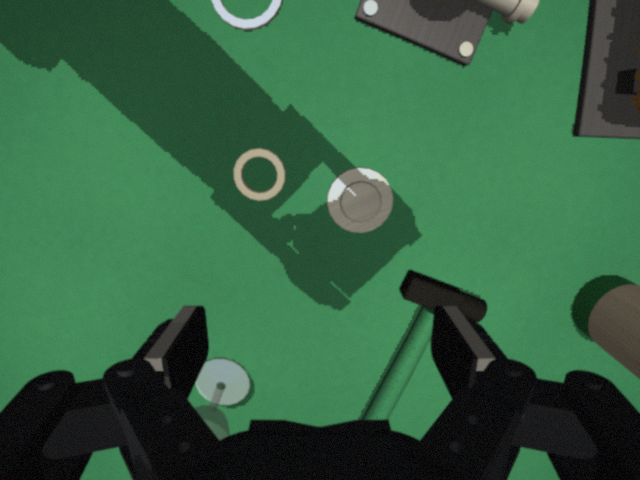

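The small ring is at pixel (259,174) and the large cap at (360,200), with the hammer clear of both. Next: the wide stand and the large ring.

Request:
{"fn": "jog_arm", "kwargs": {
  "series": "0.475 0.05 0 0 0 0 1;0.475 0.05 0 0 0 0 1;0.475 0.05 0 0 0 0 1;0.475 0.05 0 0 0 0 1;0.475 0.05 0 0 0 0 1;0.475 0.05 0 0 0 0 1"
}}

```text
time_s: 3.82
eef_pos: [544.9, -151.3, 250.1]
ee_rot: [-0.0, 0.708, 0.707, -0.0]
force: [-0.6, -0.4, 0.6]
grip_width: 1.003
grip_force: 0.0
```

```bash
python3 look.py B stand_wide seal_wide bung_a
```

```text
[ 544.9 -151.3  250.1] [-1.000e-04  7.077e-01  7.065e-01 -1.000e-04] 3.875 [ 0.3 -0.3  0.3]
stand_wide mark [([191.8, 402.7], 0.85, [626.5, -140.3])]
   reg 0.78 [408.2 193.8] [127.4 153.6] bbox (331, 119, 163, 145) xy@top [ 618.1 -132.2]
seal_wide mark []
   reg 0.7 [234.4 203.2] [62.2 64.3] bbox (203, 172, 64, 64) xy@top [ 462.8 -150.1]
bung_a mark [([28.1, 212.5], 0.85, [449.6, 7.6])]
   reg 0.58 [205.4  23.5] [56.1 77.7] bbox (168, 0, 73, 53) xy@top [454.9   1.3]
```

View pics/B.png

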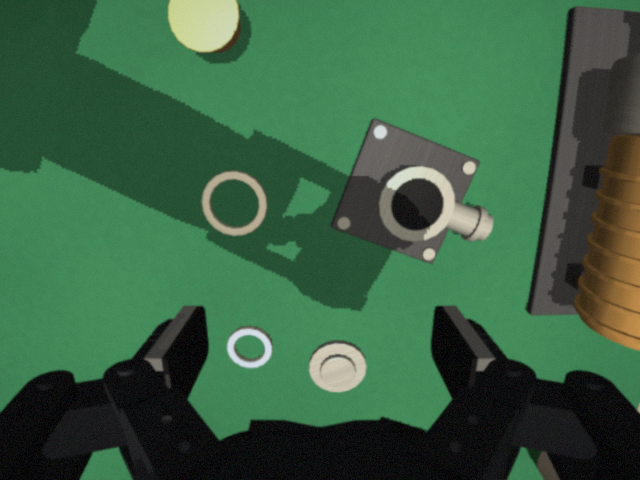

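The large ring is at (234,203) and the wide stand's bore at (416,204). I'll locate the bore and the foot bolts exactly.

```bash
cat > bore.py <<'E'
from h import *
def bore(img,p,c,z,rad=40,th=45,fl=None):
    g=img.max(axis=2).astype(np.uint8)
    m=(g<th).astype(np.uint8); k=np.zeros_like(m); cv2.circle(k,c,rad,1,-1); m&=k
    n,l,s,_=cv2.connectedComponentsWithStats(m)
    i=l[c[1],c[0]]; cc,_=cv2.findContours((l==i).astype(np.uint8),cv2.RETR_EXTERNAL,cv2.CHAIN_APPROX_NONE)
    e=cv2.fitEllipse(max(cc,key=len)); print("bore px",np.round(e[0],1),np.round(e[1],1)); return at_z(p,(e[0][1],e[0][0]),z)[:2]
E
python3 - <<'E'
from bore import *
p=capture("wrist");img=p["img"]
for th in (35,45,60): print(th,bore(img,p,(416,204),60,30,th).round(1))
b=[(380,132),(469,168),(429,254),(344,223)]
q=np.array([at_z(p,(r,c),14) for c,r in b]);print(q.round(1),q.mean(0))
s=regions_of("seal_wide",p)
E
```

```text
bore px [319.5 239.5] [557.4 771.1]
35 [ 545.2 -170.5]
bore px [319.5 239.5] [557.4 771.1]
45 [ 545.2 -170.5]
bore px [416.3 205.6] [47.4 51.1]
60 [ 625.7 -141. ]
[[ 599.9  -82.4   14. ]
 [ 684.8 -114.1   14. ]
 [ 653.6 -198.7   14. ]
 [ 568.7 -167.3   14. ]] [ 626.74484163 -140.65480842   14.        ]
```

```bash
python3 look.py B2 seal_narrow cap_wide seal_wide | grep -v mark; python3 - <<'E'
from h import *
p=capture("wrist");R=np.array(p["R"]);print(R.round(4),(-R.T@np.array(p["t"])).round(1))
E
```

```text
[ 545.  -150.1  250.3] [0.     0.7072 0.7071 0.    ] 4.325 [ 1.3  0.1 -0.5]
   reg 0.64 [249.5 346.8] [41.2 44.8] bbox (227, 326, 45, 43) xy@top [ 469.1 -307.2]
   reg 0.98 [336.7 366.5] [50.8 55.5] bbox (309, 341, 56, 52) xy@top [ 564.4 -331.8]
   reg 0.77 [234.5 204. ] [62.3 65.1] bbox (203, 172, 65, 65) xy@top [ 462.9 -149.8]
[[ 1.      0.0012 -0.0014]
 [ 0.0015 -0.9588  0.2842]
 [-0.001  -0.2842 -0.9588]] [545.4 -78.5 374. ]
```

```bash
python3 - <<'E'
from h import *
p=capture("wrist")
for d in (25,19,13,6,0,-6):
    print(d,proj(p,[[545-42.5,-150+11,250.3-d],[545+42.5,-150+11,250.3-d],[545-42.5,-150-11,250.3-d]]).round().tolist())
cv2.imwrite("pics/fing.png",cv2.resize(p["img"][280:430,90:290,::-1],None,fx=4,fy=4))
E
```

```text
25 [[217.0, 279.0], [421.0, 279.0], [221.0, 326.0]]
19 [[213.0, 284.0], [424.0, 285.0], [217.0, 333.0]]
13 [[209.0, 290.0], [428.0, 291.0], [214.0, 340.0]]
6 [[204.0, 298.0], [433.0, 298.0], [209.0, 350.0]]
0 [[199.0, 305.0], [438.0, 306.0], [205.0, 358.0]]
-6 [[194.0, 313.0], [443.0, 313.0], [200.0, 368.0]]
```

View pics/fing.png

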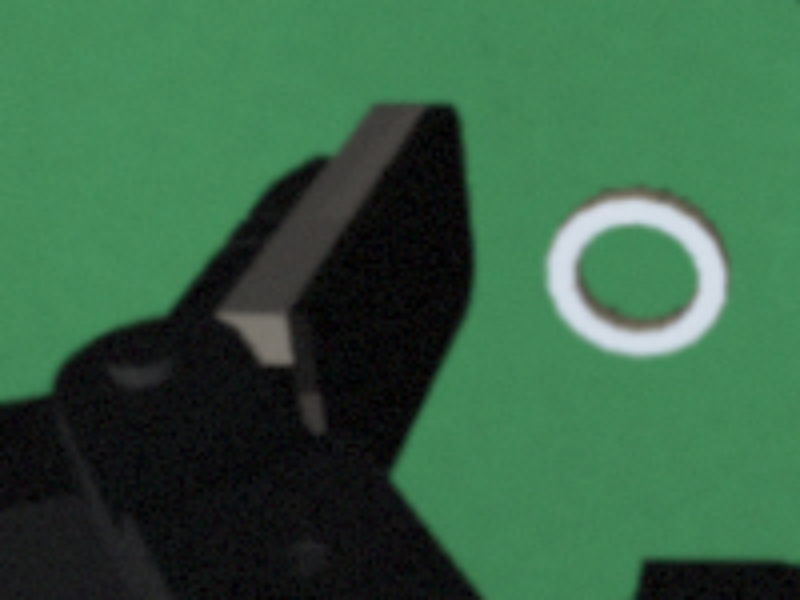

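Request:
{"fn": "jog_arm", "kwargs": {
  "series": "0 -0.205 0.2 0 0 0 1;0 -0.205 0.4 0 0 0 1;0 -0.205 0.5 0 0 0 1;0 -0.205 0.55 0 0 0 1;0 -0.205 0.587 0 0 0 1;0 -0.205 0.587 0 0 0 1;0 -0.205 0.587 0 0 0 1"
}}

```text
time_s: 5.6
eef_pos: [464.4, -150.7, 17.4]
ee_rot: [0.002, 0.707, 0.707, 0.0]
force: [0.3, -0.1, -0.2]
grip_width: 1.004
grip_force: 0.0
```

Request:
{"fn": "jog_arm", "kwargs": {
  "series": "0 0 0 0 0 0 0.6;0 0 0 0 0 0 -1;0 0 0 0 0 0 -1;0 0 0 0 0 0 -1;0 0 0 0 0 0 -1;0 0 0 0 0 0 -1",
  "grip_force": 30
}}

```text
time_s: 6.35
eef_pos: [463.8, -150.4, 17.4]
ee_rot: [0.001, 0.707, 0.707, 0.0]
force: [-3.8, 1.7, 13.9]
grip_width: 0.729
grip_force: 29.0
```

Request:
{"fn": "jog_arm", "kwargs": {
  "series": "0 0 -0.05 0 0 0 -1;0 0 -0.15 0 0 0 -1;0 0 -0.25 0 0 0 -1;0.01 0.15 -0.25 0 0 0 -1;0.023 0.3 -0.25 0 0 0 -1;0.023 0.4075 -0.25 0 0 0 -1;0.023 0.4075 -0.25 0 0 0 -1;0.023 0.4075 -0.25 0 0 0 -1;0.023 0.4075 -0.25 0 0 0 -1"
}}

```text
time_s: 7.48
eef_pos: [625.3, -140.9, 115.9]
ee_rot: [-0.0, 0.707, 0.707, -0.0]
force: [0.1, -0.5, 0.4]
grip_width: 0.723
grip_force: 32.9
```

```bash
python3 - <<'E'
from h import *
s=sense();print(s["eef_pos"].round(1),s["force"].round(1),s["grip_width"])
p=capture("wrist");save(p,"C")
for r in regions_of("seal_wide",p)[:2]:
    c,_=cv2.findContours(r["region"].astype(np.uint8),cv2.RETR_EXTERNAL,cv2.CHAIN_APPROX_NONE);e=cv2.fitEllipse(max(c,key=len))
    print(r["confidence"],e,at_z(p,e[0][::-1],s["eef_pos"][2]-8))
E
```

```text
[ 625.3 -140.9  115.9] [ 0.1 -0.5  0.4] 0.7225824688883015
0.85 ((319.1575927734375, 313.5150451660156), (148.9929962158203, 160.24107360839844), 88.26190948486328) [ 625.58721789 -137.11896151  107.94771827]
```

View pics/C.png

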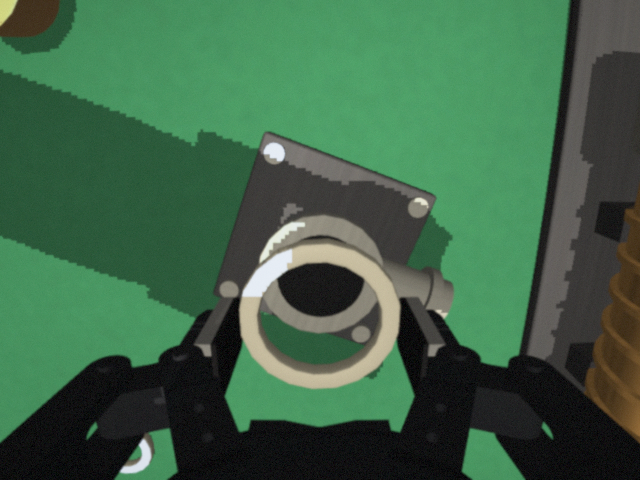

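```bash
python3 - <<'E'
from h import *
p=capture("wrist")
b=[(274,153),(418,207),(360,334),(229,290)]
q=np.array([at_z(p,(r,c),13) for c,r in b]);print(q.round(1),q.mean(0))
print(proj(p,[[626,-140.8,60]]))
for cy in (-137,-139,-141): 
    X=[[626+32*np.cos(a),cy+32*np.sin(a),60] for a in np.linspace(0,2*np.pi,60)];q=proj(p,X);print(cy,q.min(0),q.max(0))
for cy in (-137,-139,-141):
    X=[[625.5+32*np.cos(a),cy+32*np.sin(a),z] for a in np.linspace(0,2*np.pi,60) for z in (108,100)];q=proj(p,X);print("ring",cy,q.min(0),q.max(0))
g=p["img"].astype(int);print([tuple(x) for x in g[205:225:2,321]])
E
```

```text
[[ 599.6  -83.7   13. ]
 [ 685.1 -115.3   13. ]
 [ 652.8 -201.1   13. ]
 [ 567.9 -169.5   13. ]] [ 626.32366094 -142.36659712   13.        ]
[[319.69877349 275.6671678 ]]
-137 [255.40598535 205.15288111] [383.94842454 325.9186626 ]
-139 [255.59829159 209.29583463] [383.74812856 329.31328618]
-141 [255.79030757 213.41469805] [383.54816957 332.68575765]
ring -137 [233.96964429 225.95901235] [402.78096569 384.10291127]
ring -139 [234.32520046 231.12646567] [402.42617479 388.2035044 ]
ring -141 [234.67969057 236.25420711] [402.07245875 392.26646696]
[(np.int64(60), np.int64(59), np.int64(58)), (np.int64(62), np.int64(60), np.int64(59)), (np.int64(62), np.int64(61), np.int64(60)), (np.int64(66), np.int64(62), np.int64(61)), (np.int64(74), np.int64(74), np.int64(67)), (np.int64(121), np.int64(117), np.int64(107)), (np.int64(148), np.int64(144), np.int64(132)), (np.int64(150), np.int64(147), np.int64(133)), (np.int64(150), np.int64(146), np.int64(132)), (np.int64(151), np.int64(146), np.int64(131))]
```

Request:
{"fn": "jog_arm", "kwargs": {
  "series": "-0.009 0 0.05 0 0 0 -1;-0.009 0 0.085 0 0 0 -1;-0.009 0 0.085 0 0 0 -1;-0.009 0 0.085 0 0 0 -1"
}}

```text
time_s: 8.12
eef_pos: [626.3, -144.5, 82.1]
ee_rot: [0.0, 0.707, 0.707, 0.0]
force: [0.2, 0.7, -0.2]
grip_width: 0.724
grip_force: 32.9
```

```bash
python3 - <<'E'
from h import *
s=sense();print(s["eef_pos"].round(1),s["force"].round(1),s["grip_width"])
p=capture("wrist");cv2.imwrite("pics/D.png",cv2.resize(p["img"][180:440,200:440,::-1],None,fx=2.3,fy=2.3))
E
```

```text
[ 626.3 -144.5   82.1] [ 0.2  0.7 -0.2] 0.7244225507123816
```

View pics/D.png

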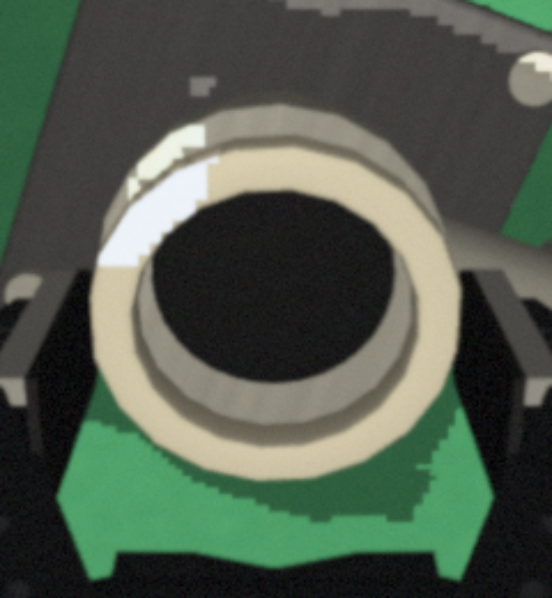

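```bash
python3 - <<'E'
from h import *
p=capture("wrist")
k=lambda r,z:at_z(p,(180+r/2.3,320),z)[1].round(1)
f1,f2=k(103,60)-32,k(382,60)+22
print("stand y from flange far edge",f1,"bore near edge",f2)
for zt in (70,72,74,76): print("ring",zt,k(148,zt)-32,k(480,zt)+32,k(190,zt)-24)
l=lambda c,r,z:at_z(p,(180+r/2.3,200+c/2.3),z)[0].round(1)
print("x: bore",l(152,280,60),l(393,280,60),"ring",l(91,310,74),l(461,310,74))
E
```

```text
stand y from flange far edge -141.6 bore near edge -141.6
ring 70 -146.5 -146.0 -145.7
ring 72 -145.9 -144.5 -145.0
ring 74 -145.3 -142.9 -144.2
ring 76 -144.7 -141.4 -143.5
x: bore 604.5 648.1 ring 596.3 657.6
```

Request:
{"fn": "jog_arm", "kwargs": {
  "series": "0.0075 0 0 0 0 0 -1;0.0075 0 0.005 0 0 0 -1;0.0075 0 0.01 0 0 0 -1;0.0075 0 0.01 0 0 0 -1;0.0075 0 0.01 0 0 0 -1"
}}

```text
time_s: 8.85
eef_pos: [626.1, -141.4, 77.7]
ee_rot: [0.0, 0.707, 0.707, 0.0]
force: [-1.1, 2.6, 3.6]
grip_width: 0.729
grip_force: 33.4
```

Request:
{"fn": "jog_arm", "kwargs": {
  "series": "0 0 0 0 0 0 1;0 0 0 0 0 0 1;0 0 0 0 0 0 1;0 0 0 0 0 0 1;0 0 -0.05 0 0 0 1;0 0 -0.15 0 0 0 1;0 0 -0.3 0 0 0 1;0 0 -0.43 0 0 0 1;0 0 -0.43 0 0 0 1;0 0 -0.43 0 0 0 1"
}}

```text
time_s: 10.1
eef_pos: [625.7, -141.3, 248.4]
ee_rot: [-0.001, 0.707, 0.707, -0.0]
force: [0.2, 0.7, -0.2]
grip_width: 0.998
grip_force: 0.0
```

```bash
python3 - <<'E'
from h import *
s=sense();print(s["eef_pos"].round(1),s["force"].round(1),s["grip_width"])
p=capture("wrist")
for r in regions_of("seal_wide",p)[:2]:
    c,_=cv2.findContours(r["region"].astype(np.uint8),cv2.RETR_EXTERNAL,cv2.CHAIN_APPROX_NONE);e=cv2.fitEllipse(max(c,key=len))
    print(r["confidence"],np.round(e[0],1),np.round(e[1],1),at_z(p,e[0][::-1],68).round(1))
cv2.imwrite("pics/E.png",cv2.resize(p["img"][100:320,220:440,::-1],None,fx=2.5,fy=2.5))
E
```

```text
[ 625.7 -141.3  248.4] [ 0.2  0.7 -0.2] 0.9981269315623187
0.61 [320.1 218.2] [74.8 76.5] [ 626.2 -140.5   68. ]
```

View pics/E.png

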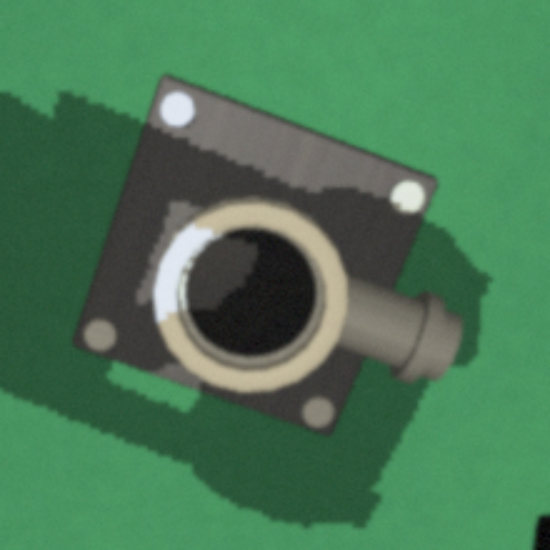

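The ring sits level and centred on the flange. Now the left side.

Request:
{"fn": "jog_arm", "kwargs": {
  "series": "0.703 -0.165 0 0 0 0 1;0.703 -0.165 0 0 0 0 1;0.703 -0.165 0 0 0 0 1;0.703 -0.165 0 0 0 0 1;0.703 -0.165 0 0 0 0 1;0.703 -0.165 0 0 0 0 1;0.703 -0.165 0 0 0 0 1;0.703 -0.165 0 0 0 0 1"
}}

```text
time_s: 11.2
eef_pos: [560.3, 138.7, 249.0]
ee_rot: [-0.0, 0.708, 0.707, -0.0]
force: [0.2, 0.3, 0.8]
grip_width: 1.003
grip_force: 0.0
```

```bash
python3 look.py F stand_narrow bung_a
```

```text
[560.3 138.7 249.2] [-2.000e-04  7.077e-01  7.066e-01 -2.000e-04] 11.25 [0.4 1.3 0.2]
stand_narrow mark [([199.9, 424.7], 0.71, [663.7, 142.0])]
   reg 0.71 [432.2 195.7] [125.6 151.4] bbox (360, 127, 157, 141) xy@top [653.1 156.5]
bung_a mark [([320.9, 220.6], 0.97, [452.9, 9.3]), ([199.2, 211.7], 0.78, [454.2, 142.7])]
   reg 0.89 [199.9 207.7] [61.6 63.8] bbox (168, 178, 65, 62) xy@top [455.1 142.7]
   reg 0.64 [222.1 334.3] [35.8 68.3] bbox (205, 304, 36, 63) xy@top [465.4  17.3]
```

View pics/F.png

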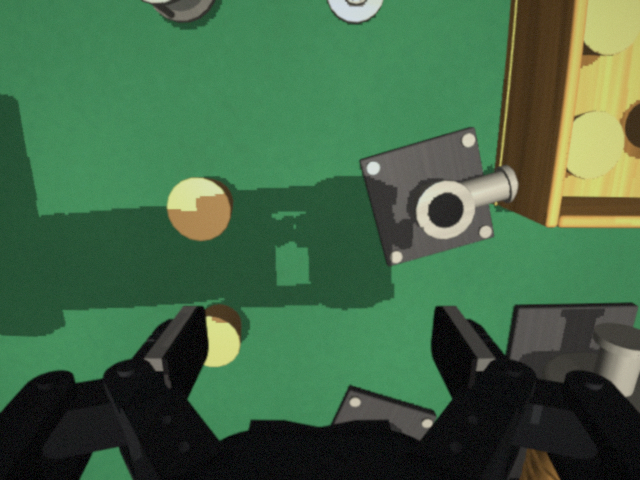

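Request:
{"fn": "jog_arm", "kwargs": {
  "series": "0.475 -0.1 0 0 0 0 1;0.475 -0.1 0 0 0 0 1;0.475 -0.1 0 0 0 0 1;0.475 -0.1 0 0 0 0 1;0.475 -0.1 0 0 0 0 1;0.475 -0.1 0 0 0 0 1;0.475 -0.1 0 0 0 0 1"
}}

```text
time_s: 12.32
eef_pos: [520.5, 328.6, 249.6]
ee_rot: [0.0, 0.708, 0.706, 0.0]
force: [0.1, 0.3, 1.0]
grip_width: 1.0
grip_force: 0.0
```

```bash
python3 look.py G sight_glass cap_narrow
```

```text
[520.5 328.8 249.6] [0.     0.7076 0.7066 0.    ] 12.375 [-0.2 -0.3 -0.9]
sight_glass mark [([198.2, 237.1], 0.94, [439.8, 333.5])]
cap_narrow mark [([205.8, 393.5], 0.8, [593.8, 325.8])]
   reg 0.76 [391.6 207.8] [49.9 51.2] bbox (366, 182, 51, 52) xy@top [590.5 325.4]
```

View pics/G.png

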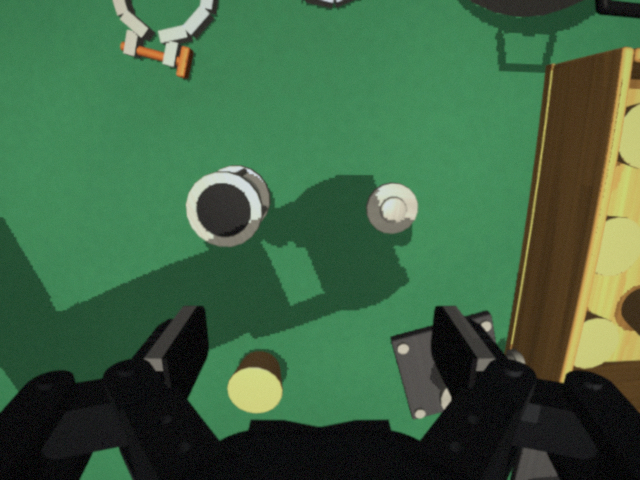

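```bash
python3 - <<'E'
from bore import *
p=capture("wrist")
for th in (50,60,70):
    print("glass",th,bore(p["img"],p,(223,209),60,29,th).round(1))
X=at_z(p,(208.5,225),60);print("glass outer",X.round(1))
sh=np.array([40,-190,0])
im=cv2.imread("pics/F.png")[:,:,::-1]
for th in (60,70): print("stand bore",bore(im,p,(445,210),60,20,th).round(1)+sh[:2])
q=np.array([at_z(p,(r,c),13)+sh for c,r in [(374,168),(469,140),(486,232),(397,257)]]);print(q.round(1),q.mean(0))
E
```

```text
bore px [319.5 239.5] [557.4 771.1]
glass 50 [520.4 309.6]
bore px [223.7 210.9] [48.8 52.8]
glass 60 [440.6 334.3]
bore px [223.8 210.8] [49.5 53.5]
glass 70 [440.6 334.4]
glass outer [441.8 336.4  60. ]
bore px [445.4 209.8] [30.5 33.3]
stand bore [665.4 145.5]
bore px [445.4 209.9] [31.  33.9]
stand bore [665.4 145.5]
[[610.9 175.   13. ]
 [697.6 201.2  13. ]
 [723.8 113.7  13. ]
 [637.2  87.9  13. ]] [667.36010037 144.45455347  13.        ]
```

Request:
{"fn": "jog_arm", "kwargs": {
  "series": "0.013 -0.1 0.05 0 0 0 1;0.013 -0.1975 0.15 0 0 0 1;0.013 -0.1975 0.25 0 0 0 1;0.013 -0.1975 0.32 0 0 0 1;0.013 -0.1975 0.38 0 0 0 1;0.013 -0.1975 0.43 0 0 0 1;0.013 -0.1975 0.47 0 0 0 1;0.013 -0.1975 0.499 0 0 0 1;0.013 -0.1975 0.499 0 0 0 1;0.013 -0.1975 0.499 0 0 0 1"
}}

```text
time_s: 13.88
eef_pos: [441.4, 335.1, 50.5]
ee_rot: [0.0, 0.707, 0.707, 0.001]
force: [0.9, -0.3, -0.3]
grip_width: 1.001
grip_force: 0.0
```

Request:
{"fn": "jog_arm", "kwargs": {
  "series": "0 0 0 0 0 0 0.6;0 0 0 0 0 0 0.3;0 0 0 0 0 0 -1;0 0 0 0 0 0 -1;0 0 0 0 0 0 -1;0 0 0 0 0 0 -1;0 0 0 0 0 0 -1;0 0 0 0 0 0 -1",
  "grip_force": 40
}}

```text
time_s: 14.88
eef_pos: [441.2, 335.1, 50.8]
ee_rot: [0.0, 0.707, 0.707, 0.0]
force: [-2.1, -2.3, 5.7]
grip_width: 0.732
grip_force: 42.6
```

Gripped (width 62 mm, as expected). Lift and carry towards the wide stand.

Request:
{"fn": "jog_arm", "kwargs": {
  "series": "0 0 -0.03 0 0 0 -1;0 0 -0.1 0 0 0 -1;0 0 -0.2 0 0 0 -1;0 0 -0.3 0 0 0 -1;0 0 -0.3 0 0 0 -1;-0.05 0.02 -0.3 0 0 0 -1;-0.15 0.06 -0.3 0 0 0 -1;-0.25 0.1 -0.3 0 0 0 -1;-0.35 0.14 -0.3 0 0 0 -1;-0.45 0.18 -0.3 0 0 0 -1;-0.55 0.22 -0.3 0 0 0 -1;-0.65 0.26 -0.3 0 0 0 -1;-0.7 0.3 -0.3 0 0 0 -1;-0.7 0.3 -0.3 0 0 0 -1"
}}

```text
time_s: 16.62
eef_pos: [560.9, 53.6, 168.1]
ee_rot: [-0.001, 0.708, 0.706, -0.001]
force: [-0.4, 0.8, -4.2]
grip_width: 0.732
grip_force: 45.2
```

Request:
{"fn": "jog_arm", "kwargs": {
  "series": "-0.08 0.05 0 0 0 0 -1;-0.18 0.09 0 0 0 0 -1;-0.28 0.12 0 0 0 0 -1;-0.38 0.15 0 0 0 0 -1;-0.45 0.1625 0 0 0 0 -1;-0.49 0.1625 0 0 0 0 -1;-0.49 0.1625 0 0 0 0 -1;-0.49 0.1625 0 0 0 0 -1;-0.49 0.1625 0 0 0 0 -1"
}}

```text
time_s: 17.75
eef_pos: [626.0, -139.9, 170.0]
ee_rot: [-0.0, 0.707, 0.708, 0.0]
force: [-0.2, -0.3, -3.9]
grip_width: 0.729
grip_force: 45.4
```

```bash
python3 - <<'E'
from h import *
s=sense();print(s["eef_pos"].round(1),s["force"].round(1),s["grip_width"])
p=capture("wrist");cv2.imwrite("pics/H.png",p["img"][100:480,100:540,::-1])
q=capture("side");a=q["img"][170:320,200:400,::-1];cv2.imwrite("pics/H2.png",cv2.resize(a,None,fx=3.5,fy=3.5))
E
```

```text
[ 626.  -139.9  170. ] [-0.2 -0.3 -3.9] 0.7294514912114519
```

View pics/H.png

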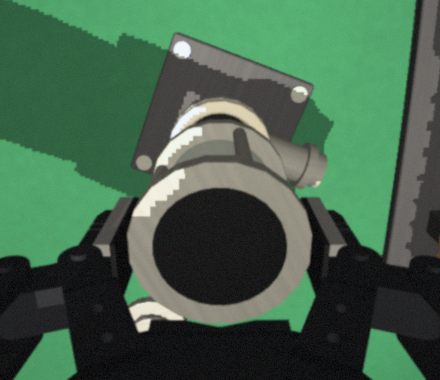

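```bash
python3 - <<'E'
from h import *
p=capture("wrist")
for cy in (-144,-141,-138):
    X=[[626+32*np.cos(a),cy+32*np.sin(a),180] for a in np.linspace(0,2*np.pi,80)];q=proj(p,X);print(cy,q.min(0).round(),q.max(0).round())
    X=[[626+22*np.cos(a),cy+22*np.sin(a),180] for a in np.linspace(0,2*np.pi,80)];q=proj(p,X);print("  bore",cy,q.min(0).round(),q.max(0).round())
E
```

```text
-144 [225. 270.] [412. 432.]
  bore -144 [254. 299.] [383. 410.]
-141 [224. 261.] [413. 426.]
  bore -141 [253. 291.] [383. 404.]
-138 [223. 252.] [413. 419.]
  bore -138 [253. 282.] [384. 397.]
```

Request:
{"fn": "jog_arm", "kwargs": {
  "series": "0 0 0.04 0 0 0 -1;0 0 0.08 0 0 0 -1;0 0 0.105 0 0 0 -1;0 0 0.12 0 0 0 -1;0 0 0.12 0 0 0 -1"
}}

```text
time_s: 18.52
eef_pos: [625.9, -141.0, 121.5]
ee_rot: [-0.0, 0.707, 0.707, -0.0]
force: [-0.6, -0.2, -4.1]
grip_width: 0.727
grip_force: 45.4
```

Request:
{"fn": "jog_arm", "kwargs": {
  "series": "0 0 0.002 0 0 0 -1;0 0 0.004 0 0 0 -1;0 0 0.006 0 0 0 -1;0 0 0.007 0 0 0 -1;0 0 0.007 0 0 0 -1"
}}

```text
time_s: 19.15
eef_pos: [626.0, -141.0, 119.1]
ee_rot: [-0.0, 0.707, 0.707, 0.0]
force: [0.3, -0.3, -4.1]
grip_width: 0.727
grip_force: 45.4
```

Request:
{"fn": "jog_arm", "kwargs": {
  "series": "0 0 0.001 0 0 0 -1;0 0 0.002 0 0 0 -1;0 0 0.003 0 0 0 -1;0 0 0.003 0 0 0 -1"
}}

```text
time_s: 19.65
eef_pos: [626.1, -141.1, 118.9]
ee_rot: [0.0, 0.707, 0.707, 0.0]
force: [-3.9, 0.9, 6.1]
grip_width: 0.727
grip_force: 46.0
```

Request:
{"fn": "jog_arm", "kwargs": {
  "series": "0 0 0 0 0 0 0.55;0 0 0 0 0 0 0.7;0 0 0 0 0 0 1;0 0 0 0 0 0 1;0 0 0 0 0 0 1;0 0 -0.03 0 0 0 1;0 0 -0.1 0 0 0 1;0 0 -0.2 0 0 0 1;0 0 -0.33 0 0 0 1;0 0 -0.33 0 0 0 1;0 0 -0.33 0 0 0 1"
}}

```text
time_s: 21.02
eef_pos: [625.8, -140.9, 249.6]
ee_rot: [-0.0, 0.707, 0.707, -0.0]
force: [0.2, 0.8, -0.4]
grip_width: 0.998
grip_force: 0.0
```

```bash
python3 - <<'E'
from bore import *
s=sense();print(s["eef_pos"].round(1),s["force"].round(1),s["grip_width"])
p=capture("wrist");save(p,"I")
c=tuple(int(v) for v in proj(p,[[626,-141,128]])[0]);print(c)
for th in (60,70): print(bore(p["img"],p,c,128,42,th))
for n in ["sight_glass"]:
  for r in regions_of(n,p)[:2]:
    c,_=cv2.findContours(r["region"].astype(np.uint8),cv2.RETR_EXTERNAL,cv2.CHAIN_APPROX_NONE);print(r["confidence"],cv2.boundingRect(max(c,key=len)))
E
```

```text
[ 625.8 -140.9  249.6] [ 0.2  0.8 -0.4] 0.9983117933577064
(319, 239)
bore px [320.5 241. ] [61.4 66.8]
[ 626.65572853 -142.04987745]
bore px [320.  240.3] [63.8 66.7]
[ 626.32769448 -141.52743501]
0.88 (274, 182, 94, 103)
```

Request:
{"fn": "jog_arm", "kwargs": {
  "series": "-0.12 -0.04 0 0 0 0 1;-0.27 -0.09 0 0 0 0 1;-0.42 -0.14 0.05 0 0 0 1;-0.482 -0.154 0.2 0 0 0 1;-0.482 -0.154 0.35 0 0 0 1;-0.482 -0.154 0.45 0 0 0 1;-0.482 -0.154 0.52 0 0 0 1;-0.482 -0.154 0.556 0 0 0 1;-0.482 -0.154 0.556 0 0 0 1;-0.482 -0.154 0.556 0 0 0 1"
}}

```text
time_s: 22.38
eef_pos: [564.9, -334.2, 28.8]
ee_rot: [0.001, 0.707, 0.707, 0.0]
force: [0.4, -0.6, -0.1]
grip_width: 1.002
grip_force: 0.0
```

Request:
{"fn": "jog_arm", "kwargs": {
  "series": "0 0 0 0 0 0 0.5;0 0 0 0 0 0 0.2;0 0 0 0 0 0 -1;0 0 0 0 0 0 -1;0 0 0 0 0 0 -1;0 0 0 0 0 0 -1;0 0 0 0 0 0 -1;0 0 0 0 0 0 -1",
  "grip_force": 35
}}

```text
time_s: 23.38
eef_pos: [564.5, -333.9, 28.2]
ee_rot: [0.0, 0.707, 0.707, -0.0]
force: [-1.7, 1.3, 5.6]
grip_width: 0.443
grip_force: 34.7
```

Request:
{"fn": "jog_arm", "kwargs": {
  "series": "0 0 -0.05 0 0 0 -1;0 0 -0.15 0 0 0 -1;0 0 -0.28 0 0 0 -1;0 0 -0.4 0 0 0 -1;0.1 0.03 -0.4 0 0 0 -1;0.2 0.06 -0.4 0 0 0 -1;0.32 0.1 -0.4 0 0 0 -1;0.42 0.14 -0.4 0 0 0 -1;0.481 0.1545 -0.4 0 0 0 -1;0.481 0.1545 -0.4 0 0 0 -1;0.481 0.1545 -0.4 0 0 0 -1;0.481 0.1545 -0.4 0 0 0 -1"
}}

```text
time_s: 24.88
eef_pos: [625.9, -142.5, 187.7]
ee_rot: [0.0, 0.708, 0.707, -0.0]
force: [-0.5, 0.4, -2.1]
grip_width: 0.439
grip_force: 35.6
```

```bash
python3 - <<'E'
from h import *
s=sense();print(s["eef_pos"].round(1),s["force"].round(1),s["grip_width"])
p=capture("wrist");save(p,"J")
z=s["eef_pos"][2]-28.2+8
for cy in (-144,-141,-138):
    X=[[626+32*np.cos(a),cy+32*np.sin(a),z] for a in np.linspace(0,2*np.pi,80)];q=proj(p,X);print(cy,q.min(0).round(),q.max(0).round())
for r in regions_of("cap_wide",p)[:1]:
    c,_=cv2.findContours(r["region"].astype(np.uint8),cv2.RETR_EXTERNAL,cv2.CHAIN_APPROX_NONE);print(r["confidence"],cv2.boundingRect(max(c,key=len)))
E
```

```text
[ 625.9 -142.5  187.7] [-0.5  0.4 -2.1] 0.4390742444822107
-144 [241. 237.] [396. 377.]
-141 [241. 230.] [397. 371.]
-138 [240. 222.] [397. 365.]
0.56 (244, 233, 151, 143)
```

View pics/J.png

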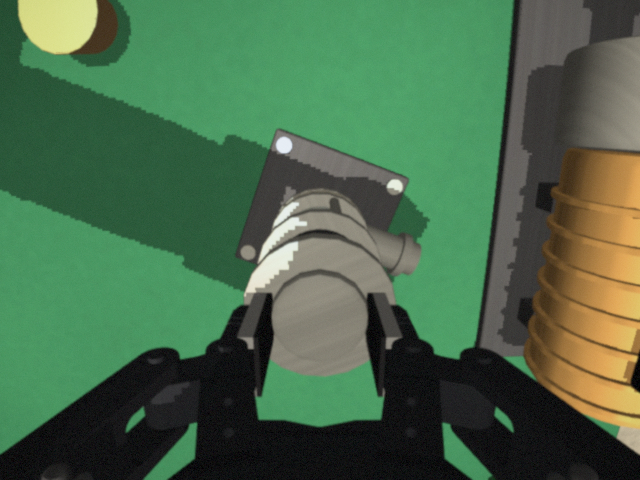

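The cap is level in the jaws, centred at about (320,304) with the glass in line beneath it. Lowering it.

Request:
{"fn": "jog_arm", "kwargs": {
  "series": "0 0 0.03 0 0 0 -1;0 0 0.055 0 0 0 -1;0 0 0.07 0 0 0 -1;0 0 0.075 0 0 0 -1;0 0 0.078 0 0 0 -1;0 0 0.078 0 0 0 -1;0 0 0.078 0 0 0 -1"
}}

```text
time_s: 25.85
eef_pos: [626.3, -141.4, 156.6]
ee_rot: [0.0, 0.707, 0.707, 0.0]
force: [-0.3, -0.1, -1.9]
grip_width: 0.44
grip_force: 35.6
```

Request:
{"fn": "jog_arm", "kwargs": {
  "series": "0 0 0.001 0 0 0 -1;0 0 0.002 0 0 0 -1;0 0 0.002 0 0 0 -1"
}}

```text
time_s: 26.22
eef_pos: [626.3, -141.5, 156.2]
ee_rot: [0.0, 0.707, 0.707, 0.0]
force: [-1.6, 1.0, 5.6]
grip_width: 0.441
grip_force: 36.2
```

Request:
{"fn": "jog_arm", "kwargs": {
  "series": "0 0 0 0 0 0 0;0 0 0 0 0 0 0.2;0 0 0 0 0 0 0.4;0 0 0 0 0 0 0.4;0 0 0 0 0 0 0.4;0 0 -0.05 0 0 0 0.4;0 0 -0.12 0 0 0 1;0 0 -0.237 0 0 0 1;0 0 -0.237 0 0 0 1;0 0 -0.237 0 0 0 1"
}}

```text
time_s: 27.48
eef_pos: [626.0, -141.3, 249.5]
ee_rot: [-0.001, 0.707, 0.707, -0.0]
force: [0.5, 0.4, -0.3]
grip_width: 1.0
grip_force: 0.0
```

```bash
python3 - <<'E'
from h import *
s=sense();print(s["eef_pos"].round(1),s["force"].round(1),s["grip_width"])
p=capture("wrist");save(p,"K")
for cy in (-144,-141,-138):
    X=[[626+32*np.cos(a),cy+32*np.sin(a),136] for a in np.linspace(0,2*np.pi,80)];q=proj(p,X);print(cy,q.min(0).round(),q.max(0).round())
for r in regions_of("cap_wide",p)[:1]:
    c,_=cv2.findContours(r["region"].astype(np.uint8),cv2.RETR_EXTERNAL,cv2.CHAIN_APPROX_NONE);print(r["confidence"],cv2.boundingRect(max(c,key=len)))
E
```

```text
[ 626.  -141.3  249.5] [ 0.5  0.4 -0.3] 0.9996785439690777
-144 [270. 198.] [369. 293.]
-141 [269. 193.] [369. 288.]
-138 [269. 188.] [369. 284.]
0.95 (271, 195, 99, 97)
```

Request:
{"fn": "jog_arm", "kwargs": {
  "series": "-0.1 -0.1 0 0 0 0 1;-0.2 -0.2 0 0 0 0 1;-0.3 -0.3 0 0 0 0 1;-0.42 -0.394 0.1 0 0 0 1;-0.42 -0.394 0.25 0 0 0 1;-0.42 -0.394 0.4 0 0 0 0.7;-0.42 -0.394 0.5 0 0 0 0.7;-0.42 -0.394 0.56 0 0 0 0.7;-0.42 -0.394 0.578 0 0 0 0.7;-0.42 -0.394 0.578 0 0 0 0.7;-0.42 -0.394 0.578 0 0 0 0.7"
}}

```text
time_s: 28.95
eef_pos: [469.0, -309.8, 20.1]
ee_rot: [0.001, 0.707, 0.707, 0.0]
force: [-0.3, -0.8, -0.2]
grip_width: 0.847
grip_force: 0.0
```

Request:
{"fn": "jog_arm", "kwargs": {
  "series": "0 0 0 0 0 0 0.4;0 0 0 0 0 0 -1;0 0 0 0 0 0 -1;0 0 0 0 0 0 -1;0 0 0 0 0 0 -1;0 0 0 0 0 0 -1;0 0 0 0 0 0 -1",
  "grip_force": 30
}}

```text
time_s: 29.82
eef_pos: [468.8, -309.6, 19.9]
ee_rot: [0.0, 0.707, 0.707, 0.0]
force: [-0.7, 1.5, 4.4]
grip_width: 0.554
grip_force: 30.4
```

Request:
{"fn": "jog_arm", "kwargs": {
  "series": "0 0 -0.05 0 0 0 -1;0 0 -0.15 0 0 0 -1;0 0 -0.25 0 0 0 -1;0.1 0 -0.33 0 0 0 -1;0.25 0 -0.33 0 0 0 -1;0.4 0 -0.33 0 0 0 -1;0.55 0 -0.33 0 0 0 -1;0.7 0 -0.33 0 0 0 -1;0.75 0 -0.33 0 0 0 -1;0.75 0 -0.33 0 0 0 -1"
}}

```text
time_s: 31.08
eef_pos: [468.5, -8.4, 151.4]
ee_rot: [0.0, 0.706, 0.708, 0.0]
force: [-0.4, -0.7, -0.1]
grip_width: 0.557
grip_force: 31.2
```

Request:
{"fn": "jog_arm", "kwargs": {
  "series": "0.1 0.1 0 0 0 0 -1;0.2 0.2 0 0 0 0 -1;0.3 0.3 0 0 0 0 -1;0.386 0.4 0 0 0 0 -1;0.386 0.4925 0 0 0 0 -1;0.386 0.4925 0 0 0 0 -1;0.386 0.4925 0 0 0 0 -1;0.386 0.4925 0 0 0 0 -1"
}}

```text
time_s: 32.08
eef_pos: [665.2, 144.4, 151.5]
ee_rot: [-0.0, 0.707, 0.707, -0.0]
force: [-0.7, 0.9, -0.4]
grip_width: 0.557
grip_force: 31.3
```

```bash
python3 - <<'E'
from bore import *
s=sense();print(s["eef_pos"].round(1),s["force"].round(1),s["grip_width"])
p=capture("wrist");save(p,"L")
for n in ("seal_narrow","stand_narrow"):
  print(n,[(m["point"],m["confidence"],at_z(p,m["point"],0).round(1)) for m in mark_of(n,p)[:1]])
  for r in regions_of(n,p)[:1]:
    c,_=cv2.findContours(r["region"].astype(np.uint8),cv2.RETR_EXTERNAL,cv2.CHAIN_APPROX_NONE);print(n,r["confidence"],cv2.boundingRect(max(c,key=len)))
x,y,zz=s["eef_pos"]
for c,rr,z in ((y,25,zz-19.9+8),(145,25,60),(145,15,60)):
    X=[[665.5+rr*np.cos(a),c+rr*np.sin(a),z] for a in np.linspace(0,2*np.pi,80)];q=proj(p,X);print(c,rr,q.min(0).round(),q.max(0).round())
E
```

```text
[665.2 144.4 151.5] [-0.7  0.9 -0.4] 0.5573592337914346
seal_narrow []
seal_narrow 0.97 (259, 255, 122, 118)
stand_narrow [([231.9, 317.9], 0.58, array([664.3, 141.4,   0. ]))]
stand_narrow 0.66 (221, 134, 206, 157)
144.35763615998331 25 [256. 257.] [383. 372.]
145 25 [277. 211.] [362. 292.]
145 15 [294. 228.] [345. 276.]
```

View pics/L.png

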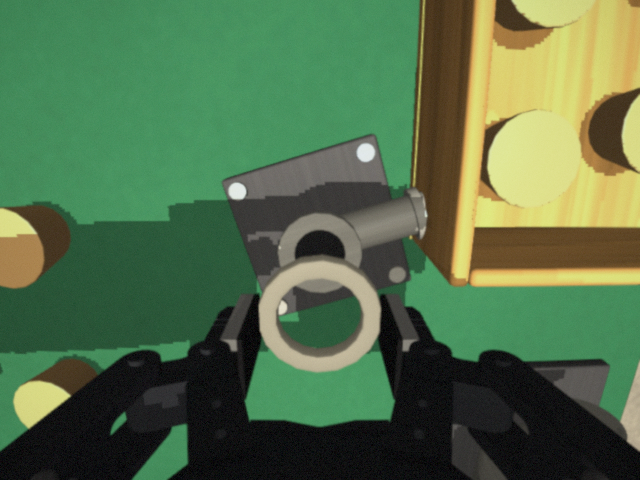

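The ring at (320,313) and the flange at (320,252) both line up with the predicted positions, so I'll lower it.

Request:
{"fn": "jog_arm", "kwargs": {
  "series": "0 0 0.06 0 0 0 -1;0 0 0.12 0 0 0 -1;0 0 0.15 0 0 0 -1;0 0 0.168 0 0 0 -1;0 0 0.174 0 0 0 -1;0 0 0.177 0 0 0 -1;0 0 0.177 0 0 0 -1;0 0 0.177 0 0 0 -1"
}}

```text
time_s: 33.33
eef_pos: [665.7, 145.0, 80.7]
ee_rot: [0.0, 0.707, 0.707, 0.0]
force: [-0.4, -0.2, -0.9]
grip_width: 0.558
grip_force: 31.3
```

Request:
{"fn": "jog_arm", "kwargs": {
  "series": "0 0 0.001 0 0 0 -1;0 0 0.002 0 0 0 -1;0 0 0.003 0 0 0 -1;0 0 0.003 0 0 0 -1"
}}

```text
time_s: 33.83
eef_pos: [665.7, 145.0, 80.0]
ee_rot: [0.0, 0.707, 0.707, 0.0]
force: [-2.2, -0.4, 6.5]
grip_width: 0.557
grip_force: 31.9
```

Request:
{"fn": "jog_arm", "kwargs": {
  "series": "0 0 0 0 0 0 0.25;0 0 0 0 0 0 0.4;0 0 0 0 0 0 0.5;0 0 0 0 0 0 0.5;0 0 -0.04 0 0 0 0.5;0 0 -0.15 0 0 0 0.5;0 0 -0.3 0 0 0 1;0 0 -0.4275 0 0 0 1;0 0 -0.4275 0 0 0 1;0 0 -0.4275 0 0 0 1"
}}

```text
time_s: 35.08
eef_pos: [665.3, 145.0, 249.9]
ee_rot: [-0.0, 0.707, 0.707, -0.0]
force: [0.4, 0.1, -1.2]
grip_width: 1.0
grip_force: 0.0
```

```bash
python3 - <<'E'
from h import *
s=sense();print(s["eef_pos"].round(1),s["force"].round(1),s["grip_width"])
p=capture("wrist")
X=[[665.5+25*np.cos(a),145+25*np.sin(a),68] for a in np.linspace(0,2*np.pi,80)];q=proj(p,X);print(q.min(0).round(1),q.max(0).round(1))
for r in regions_of("seal_narrow",p)[:2]:
    c,_=cv2.findContours(r["region"].astype(np.uint8),cv2.RETR_EXTERNAL,cv2.CHAIN_APPROX_NONE);c=max(c,key=len);e=cv2.fitEllipse(c);print(r["confidence"],cv2.boundingRect(c),np.round(e[1],1),at_z(p,e[0][::-1],68).round(1))
E
```

```text
[665.3 145.  249.9] [ 0.4  0.1 -1.2] 1.0004411350235851
[288.8 188. ] [350.3 247.9]
0.61 (290, 189, 61, 60) [58.9 59.4] [666.1 145.4  68. ]
```

Request:
{"fn": "jog_arm", "kwargs": {
  "series": "0.12 -0.05 0 0 0 0 0.5;0.25 -0.1 0 0 0 0 0.5;0.38 -0.15 0 0 0 0 0.5;0.451 -0.1875 0.1 0 0 0 0.5;0.451 -0.1875 0.25 0 0 0 0.5;0.451 -0.1875 0.4 0 0 0 0.5;0.451 -0.1875 0.5 0 0 0 0.5;0.451 -0.1875 0.54 0 0 0 0.5;0.451 -0.1875 0.5525 0 0 0 0.5;0.451 -0.1875 0.5525 0 0 0 0.5;0.451 -0.1875 0.5525 0 0 0 0.5"
}}

```text
time_s: 36.55
eef_pos: [591.3, 325.6, 30.7]
ee_rot: [0.001, 0.707, 0.707, 0.001]
force: [-0.5, 0.0, -0.3]
grip_width: 0.748
grip_force: 0.0
```

Request:
{"fn": "jog_arm", "kwargs": {
  "series": "0 0 0 0 0 0 0;0 0 0 0 0 0 -0.2;0 0 0 0 0 0 -1;0 0 0 0 0 0 -1;0 0 0 0 0 0 -1;0 0 0 0 0 0 -1;0 0 0 0 0 0 -1;0 0 0 0 0 0 -1",
  "grip_force": 35
}}

```text
time_s: 37.55
eef_pos: [590.8, 325.4, 29.6]
ee_rot: [0.0, 0.707, 0.707, 0.0]
force: [-0.9, -0.0, 5.0]
grip_width: 0.275
grip_force: 34.3
```

Request:
{"fn": "jog_arm", "kwargs": {
  "series": "0 0 -0.05 0 0 0 -1;0 0 -0.15 0 0 0 -1;0 0 -0.25 0 0 0 -1;0 0 -0.3 0 0 0 -1;-0.1 0.04 -0.3 0 0 0 -1;-0.2 0.08 -0.3 0 0 0 -1;-0.32 0.13 -0.3 0 0 0 -1;-0.42 0.17 -0.3 0 0 0 -1;-0.4505 0.188 -0.3 0 0 0 -1;-0.4505 0.188 -0.3 0 0 0 -1;-0.4505 0.188 -0.3 0 0 0 -1;-0.4505 0.188 -0.3 0 0 0 -1"
}}

```text
time_s: 39.05
eef_pos: [665.4, 146.5, 149.2]
ee_rot: [-0.0, 0.707, 0.708, 0.0]
force: [-0.5, -0.3, -1.3]
grip_width: 0.273
grip_force: 34.4
```

```bash
python3 - <<'E'
from h import *
s=sense();print(s["eef_pos"].round(1),s["force"].round(1),s["grip_width"])
p=capture("wrist")
zt=s["eef_pos"][2]-29.6+8
X=[[665.8+25*np.cos(a),145.2+25*np.sin(a),zt] for a in np.linspace(0,2*np.pi,80)];q=proj(p,X);print(q.min(0).round(1),q.max(0).round(1))
for r in regions_of("cap_narrow",p)[:2]:
    c,_=cv2.findContours(r["region"].astype(np.uint8),cv2.RETR_EXTERNAL,cv2.CHAIN_APPROX_NONE);c=max(c,key=len);e=cv2.fitEllipse(c);print(r["confidence"],cv2.boundingRect(c),at_z(p,e[0][::-1],zt).round(1))
E
```

```text
[665.4 146.5 149.2] [-0.5 -0.3 -1.3] 0.27301163943723145
[259.6 252.5] [379.6 361.2]
0.83 (260, 247, 119, 114) [665.7 149.8 127.6]
```

Request:
{"fn": "jog_arm", "kwargs": {
  "series": "-0.001 0 0.05 0 0 0 -1;-0.001 0 0.09 0 0 0 -1;-0.001 0 0.115 0 0 0 -1;-0.001 0 0.123 0 0 0 -1;-0.001 0 0.127 0 0 0 -1;-0.001 0 0.127 0 0 0 -1;-0.001 0 0.127 0 0 0 -1"
}}

```text
time_s: 40.02
eef_pos: [666.0, 144.8, 98.8]
ee_rot: [0.0, 0.707, 0.707, 0.0]
force: [0.5, 0.2, 0.1]
grip_width: 0.274
grip_force: 34.5
```

Request:
{"fn": "jog_arm", "kwargs": {
  "series": "0 0 0.001 0 0 0 -1;0 0 0.002 0 0 0 -1;0 0 0.003 0 0 0 -1;0 0 0.003 0 0 0 -1"
}}

```text
time_s: 40.52
eef_pos: [665.9, 144.8, 97.6]
ee_rot: [0.0, 0.707, 0.707, 0.0]
force: [-1.5, -0.2, 3.6]
grip_width: 0.271
grip_force: 34.9
```

Contact. Release, rise, and check.

Request:
{"fn": "jog_arm", "kwargs": {
  "series": "0 0 0 0 0 0 -0.2;0 0 0 0 0 0 0.1;0 0 0 0 0 0 0.3;0 0 0 0 0 0 0.3;0 0 -0.04 0 0 0 0.3;0 0 -0.15 0 0 0 0.3;0 0 -0.3 0 0 0 0.5;0 0 -0.38 0 0 0 0.5;0 0 -0.38 0 0 0 0.5;0 0 -0.38 0 0 0 0.5"
}}

```text
time_s: 41.78
eef_pos: [665.5, 144.7, 248.5]
ee_rot: [-0.0, 0.707, 0.707, -0.0]
force: [0.0, -0.9, 0.1]
grip_width: 0.751
grip_force: 0.0
```

```bash
python3 - <<'E'
from h import *
s=sense();print(s["eef_pos"].round(1),s["force"].round(1),s["grip_width"])
def chk(p,n,rr,x,y,z):
  X=[[x+rr*np.cos(a),y+rr*np.sin(a),z] for a in np.linspace(0,2*np.pi,80)];q=proj(p,X);print(n,"pred",q.min(0).round(),(q.max(0)-q.min(0)).round())
  for r in regions_of(n,p)[:2]:
    c,_=cv2.findContours(r["region"].astype(np.uint8),cv2.RETR_EXTERNAL,cv2.CHAIN_APPROX_NONE);c=max(c,key=len);e=cv2.fitEllipse(c);print("  ",round(r["confidence"],2),cv2.boundingRect(c),at_z(p,e[0][::-1],z).round(1))
p=capture("wrist")
chk(p,"cap_narrow",25,666,145,76); chk(p,"seal_narrow",25,666,145,68)
for cam in ("side","scene"):
  p=capture(cam);print(cam)
  chk(p,"cap_narrow",25,666,145,76);chk(p,"cap_wide",32,626.3,-141.3,136);chk(p,"sight_glass",32,626.3,-141.3,128);chk(p,"seal_wide",32,626.3,-141.3,68)
  print([(m["confidence"],at_z(p,m["point"],0)[:2].round()) for m in mark_of("bung_a",p)[:2]+mark_of("tasting_glass",p)[:1]])
E
```

```text
[665.5 144.7 248.5] [ 0.  -0.9  0.1] 0.750945352134773
cap_narrow pred [288. 190.] [63. 62.]
   0.72 (289, 191, 63, 62) [666.1 144.9  76. ]
seal_narrow pred [289. 188.] [62. 60.]
   0.46 (299, 189, 26, 10) [659.4 163.5  68. ]
side
cap_narrow pred [212. 288.] [21. 16.]
   0.76 (213, 289, 20, 17) [664.9 148.2  76. ]
   0.63 (295, 321, 22, 27) [439.1 176.7  76. ]
cap_wide pred [273. 201.] [24. 16.]
sight_glass pred [273. 203.] [24. 16.]
   0.93 (275, 217, 23, 20) [600.3 -85.4 128. ]
seal_wide pred [274. 220.] [24. 16.]
   0.63 (294, 321, 24, 27) [441.7 170.8  68. ]
   0.51 (284, 235, 11, 4) [ 604.5 -111.1   68. ]
[(0.94, array([453.,  13.])), (0.71, array([450., 143.])), (0.63, array([ 624., -142.]))]
scene
cap_narrow pred [425. 250.] [24. 15.]
   0.51 (425, 251, 23, 17) [668.9 141.9  76. ]
cap_wide pred [288. 228.] [31. 19.]
   0.78 (288, 228, 30, 23) [ 632.  -142.8  136. ]
sight_glass pred [288. 231.] [31. 19.]
   0.68 (276, 264, 56, 38) [ 748.6 -155.7  128. ]
   0.59 (289, 246, 29, 25) [ 681.1 -150.1  128. ]
seal_wide pred [289. 252.] [30. 20.]
   0.62 (295, 267, 22, 7) [ 653.  -139.7   68. ]
[(0.95, array([458., 132.])), (0.92, array([454.,   9.])), (0.72, array([ 409., -555.]))]
```

```bash
python3 -c "from rig import *; print(finish_job())"
```

```text
the job is handed in; nothing more can be done
None
```

Both stands are stacked in the asked order and let go of, and the job is handed in (no verdict came back). The wrist camera put each piece within about 2 mm of its stand's axis, and the bungs and tasting glass appear undisturbed.

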